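# Clear the length stop from the rattan jig

### The job

The next rattan strips are too long for the jig, so the square length stop has to come out: slide it along its T-slot to the slot's open end, lift it clear there and set it down standing upright on the floor of the wooden tray (set it down, do not drop it in). Leave the round bending post where it is in the other slot.

Things in the scene. Friction and masses are not known exactly. Their poses are not given: they have to be found in the camera images.
- stop_block (a point): Length stop: square light-wood block 32 x 32 x 55 mm tall on a steel T-foot, 79 mm tall in all, 0.2 kg. Point: centre of the block, 51.5 mm above the foot's underside, 61.5 mm above the table in the slot. Foot 40 (x, across slot) x 44 (y, along slot) x 10 mm; 20 mm square neck, 14 mm tall. Sits in either slot, slides freely with 3 mm play sideways and up; the lips hold it down except beyond the open end.
- post_spool (a point): Round bending post, to be left alone: a light-wood spool 42 mm across its rims, 32 mm at its waist, 55 mm tall, on the same T-foot in the other slot. The point is the centre of the spool, 61.5 mm above the table.
- jig: Fixed wooden bed 200 (x) x 240 (y) x 31 mm high. Origin: centre of its underside, on the table; z up. Two T-slots along its y axis, centred at x = -48 and +48 mm, open at the end y = -120 mm (robot's right), closed at y = +104. Slot floor 10 mm above the table; cavity 46 wide, 13 high; opening 26 wide between 8 mm lips. The stop's foot is out of the slot once its centre is beyond y = -142 mm.
- tray: Fixed open wooden tray, dark, 160 mm (x) x 150 mm (y) outside, walls 6 mm thick and 30 mm high, floor 6 mm thick. Origin at the centre of its underside, z up. A stop standing in it has its block centre 57.5 mm above the table.
Mind the look-alikes: they are no part of the job. Leave any purple look-alike of the part that bears stop_block alone. Leave any purple look-alike of the tray alone.

How it is judged:
On the way:
1. the stop is drawn along the slot out of its open end, still at slot height (y of stop_block in the frame of jig below -0.125 m and z of stop_block in the frame of jig between 0.045 and 0.1 m and (x of stop_block in the frame of jig between -0.078 and -0.018 m or x of stop_block in the frame of jig between 0.018 and 0.078 m)), for 0.05 s.
At the end, for the whole second after the job is handed in: The square stop stands upright (within 10 degrees) on the floor of the tray, between its walls, released and at rest; the round post is within 20 mm of where it stood in its slot (x of stop_block in the frame of tray between -0.065 and 0.065 m and y of stop_block in the frame of tray between -0.06 and 0.06 m and z of stop_block in the frame of tray between 0.048 and 0.066 m and angle between stop_block's own z axis and vertical below 0.175 rad and linear speed of stop below 0.02 m/s and distance of post_spool from where it was at the start of the episode below 0.02 m); the robot touches nothing.
It fails at once if the round post is moved by more than 20 mm (distance of post_spool from where it was at the start of the episode above 0.02 m).
It fails at once if the stop is dropped into the tray: loose over it with its foot more than 40 mm above the tray's floor (horizontal distance between stop_block and tray below 0.11 m and z of stop_block in the frame of tray above 0.0975 m and contact force between the fingers and stop below 0.05 N).
It also fails if it takes over 48 s, if anything falls off the work surface, if the arm or the gripper's body presses on something with over 40 N, if the wrist force passes 120 N, or if a joint passes its speed limit or range.

### The arm

A 6-joint arm with a two-finger parallel gripper is mounted at the origin on the work surface. World frame = base frame: x ahead of the robot, y to its left, z up, the work surface at z = 0. Lengths are in m, angles in rad, forces in N, time in s.
With the tool pointing down it reaches from about 0.325 to 0.775 m from the base axis. Payload 5.5 kg.
Tool frame: the origin (TCP) lies at the very end of the fingers, on their centre line; the grasp point (between the pads) lies r.grip_depth behind it (r.grip_depth is the distance from the TCP to the grasp point, in m); z points along the fingers, y is the direction in which the jaws open and shut (so a half turn about z gives the same grasp; the last joint's range is limited). The gripper opens to 88 mm and grips with 3 to 60 N. Pads are 20 mm wide; open, the fingers measure 115 mm over their backs; the gripper's body (75 mm by 178 mm) begins 61 mm behind the grasp point.
Start: joints at [1.125, 0.091, 1.231, -0, 1.82, -0.057], TCP at [0.227, 0.555, 0.223] pointing down, gripper open.
Joint ranges: [-2.87, 2.87], [-0.86, 2.18], [0.17, 2.46], [-1.51, 4.65], [0.06, 2.69], [-2.65, 2.65]. Speed limits (rad/s): [2.57, 2.57, 3.01, 3.14, 3.14, 3.14].

### API

Orientations are given as a rotation vector (axis times angle).
In Python, from rig import monitor, vision, r gives the robot as it stands.
- The arm moves only by the tool servo_tool, never from a script. Its arguments are lists of equal length, an entry for each row: "hand": the finger opening in mm, from 0 to 87.8; "translation": the shift along the world's x, y, z normalised to -1 to 1, where 1 is 0.2 m, a list of three; "delta_rot": the turn, a rotation vector about the world's x, y, z normalised to -1 to 1, where 1 is pi/2 rad, a list of three. A call has 1 to 12 rows; each row is the pose to reach, as a shift and turn from the pose measured when the call began; what a row does not reach only later rows make up. A row lasts 1/10 s, in which the tool goes at most 50 mm and 8.59 degrees, less where a joint would pass 70% of its speed; a pose out of reach is approached as far as the arm can. A call with a number of a shift or a turn outside -1 to 1 is refused whole. A call with a gripper value outside its range is refused whole. The fingers move at their own pace and stop on an object; "newtons" is the grip in N (left out, the last holds). Time passes only in rows, so rows that repeat a pose let the fingers close. It gives the time, the measured TCP pose, the force and the opening at its end, in the units of the state.
- monitor.sense(): the state, without advancing time (a new reading comes with each control period).
- vision.get_image(name): name is "side" or "top"; returns a dict with "image" (420x560x3 uint8, blue, green, red), "z_map" (420x560 float32, m along the optical axis (not along the pixel's ray), 0 where there is no reading), "fovy" (degrees; the focal length in pixels is half the picture's height over the tangent of half this angle, whatever the lens; pixels are square), "cx", "cy" (the principal point, pixels), "rvec" (rotation vector, rad) and "tvec" (3), from world to camera coordinates, as OpenCV has them. Camera axes: x right, y down, z forward; pixel columns grow to the right and rows downward; lengths in m; the calibration is good to about 2 mm. A picture is of the moment at which its call begins.
- r.close_job(): hands the job in, once; it reports no verdict.
Trained networks look in a picture, given as the dict that the camera call returned (one of the last four; its "shot" number tells which), for a name from the list of things; names that differ only in an ending like _2 or _b are one class to them, and where a whole thing is asked for, a point or a joint stands for the part that bears it (a point fixed in the world has none). Each returns a list of dicts, best first, with "confidence" (0 to 1); they miss things now and then, are a little off and sometimes report something else, mostly with a low value. They report only what shows in the picture. A call takes as long as a camera call. They do not tell look-alikes from the thing itself.
- vision.search_frame(picture, name): "point" ([column, row] in pixels, amid what is visible of it).
- vision.spot_point(picture, name): "point" ([column, row] in pixels: a listed point, or the origin of a listed thing).
The state is a dict: "clock": time; "joint_positions": joint angles; "joint_velocities": joint speeds; "joint_efforts": joint torques, N m; "tool_pos": TCP position; "tool_rot": TCP orientation; "contact_force": force on the tool from outside, world axes, zero at the start; "wrist_torque": the same for the moment, N m; "finger_gap": finger opening in m.
Only numpy, scipy, OpenCV 4.12 (cv2) and the standard library are available. Lean on these libraries where they do the work, as an engineer would, in place of code of your own. Each camera call takes 0.05 s, during which the arm holds its last target.

## Working session

There is one attempt and no reset: what is moved stays moved. The work goes in short steps, Python scripts to look and compute and a tool call to move; the robot and the scene stay as the last step left them, time stands still between calls to the robot, and variables do not carry over. Pictures are saved under pics/ and viewed, and the job is handed in when it is done.

Besides the shell and the picture viewer there is one more tool, called after "Call:" by a JSON object that holds its "method" and its "body", one argument or row to a line. servo_tool: Moves the arm, as the interface text tells. Its arguments: {"type":"object","properties":{"hand":{"type":"array"},"translation":{"type":"array"},"delta_rot":{"type":"array"},"newtons":{"type":"number"}},"required":["hand","translation","delta_rot"]}

```bash
mkdir -p pics; ls; cat > h.py <<'E'
import numpy as np, cv2
from rig import monitor, vision, r
def K(p):
    f=p["image"].shape[0]/2/np.tan(np.radians(p["fovy"])/2); return f
def cam(p):
    R,_=cv2.Rodrigues(np.array(p["rvec"],float)); return R,np.array(p["tvec"],float)
def ray(p,uv,z):
    "intersect pixel ray with plane z"
    f=K(p);R,t=cam(p);c=-R.T@t
    d=R.T@np.array([(uv[0]-p["cx"])/f,(uv[1]-p["cy"])/f,1.])
    return c+d*(z-c[2])/d[2]
def cloud(p):
    f=K(p);R,t=cam(p);z=p["z_map"];h,w=z.shape
    u,v=np.meshgrid(np.arange(w),np.arange(h))
    P=np.stack([(u-p["cx"])/f*z,(v-p["cy"])/f*z,z],-1)
    return (P-t)@R
def proj(p,X):
    f=K(p);R,t=cam(p);q=R@np.array(X)+t
    return [q[0]/q[2]*f+p["cx"],q[1]/q[2]*f+p["cy"]]
E
python3 - <<'E'
from h import *
s=monitor.sense(); print(s, r.grip_depth)
zs={"stop_block":.0615,"post_spool":.0615,"jig":0,"tray":0}
for n in("top","side"):
    p=vision.get_image(n); cv2.imwrite(f"pics/{n}0.png",p["image"]); np.save(f"{n}0.npy",cloud(p))
    print(n,p["fovy"],p["cx"],p["cy"],p["rvec"],p["tvec"])
    for k in zs:
        for d in vision.spot_point(p,k): print(k,d,ray(p,d["point"],zs[k]).round(4))
        print([ (d["point"],d["confidence"]) for d in vision.search_frame(p,k)])
E
```

```text
pics
{'clock': 0.0, 'joint_positions': array([ 1.12531112e+00,  9.18232742e-02,  1.23189413e+00, -3.09320207e-05,
        1.81984363e+00, -5.67000340e-02]), 'joint_velocities': array([ 0.00052613,  0.00145206, -0.00021209,  0.00068541,  0.00083086,
       -0.0017667 ]), 'joint_efforts': array([ 1.60665237e-03, -4.46434629e+01, -4.06453764e+01,  7.00582028e-02,
        2.87947047e-02, -9.44198473e-05]), 'tool_pos': array([0.22731184, 0.55492795, 0.22152357]), 'tool_rot': array([-6.06785888e-01, -3.08196626e+00,  3.00622894e-03]), 'contact_force': array([ 0.47660216,  0.9347918 , -0.19304219]), 'wrist_torque': array([ 0.00919247,  0.03839447, -0.01375741]), 'finger_gap': 0.08775424723941884} 0.0187
top 50.713622698943304 276.39948734698163 207.70469164846878 [ 2.14568552 -2.16214003  0.08045453] [-0.04228391  0.54453704  1.08387611]
stop_block {'point': [191.7, 198.6], 'confidence': 0.55} [0.565  0.1601 0.0615]
stop_block {'point': [388.7, 192.1], 'confidence': 0.36} [ 0.5762 -0.3198  0.0615]
[([167.4, 148.7], 0.8), ([196.3, 198.3], 0.5)]
post_spool {'point': [215.8, 235.5], 'confidenc
[... 434 characters left out ...]
631905074 [ 2.41782106 -0.40059341  0.16331214] [-0.50205026  0.12629703  1.09702269]
stop_block {'point': [308.8, 128.1], 'confidence': 0.83} [0.694  0.2322 0.0615]
stop_block {'point': [280.2, 151.8], 'confidence': 0.76} [0.5773 0.1594 0.0615]
[([309.6, 133.7], 0.73), ([276.8, 157.0], 0.72)]
post_spool {'point': [255.1, 177.6], 'confidence': 0.71} [0.4789 0.0831 0.0615]
[([251.4, 175.4], 0.82)]
jig {'point': [265.8, 179.6], 'confidence': 0.89} [0.5213 0.1235 0.    ]
[([267.0, 180.5], 0.72)]
tray {'point': [347.0, 309.4], 'confidence': 0.88} [ 0.5732 -0.3324  0.    ]
tray {'point': [236.7, 299.4], 'confidence': 0.58} [ 0.3386 -0.2258  0.    ]
[([351.0, 305.4], 0.87), ([235.4, 298.4], 0.55)]
```

View pics/top0.png

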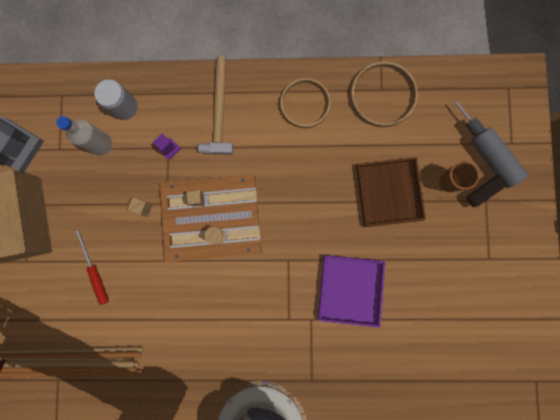

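View pics/side0.png

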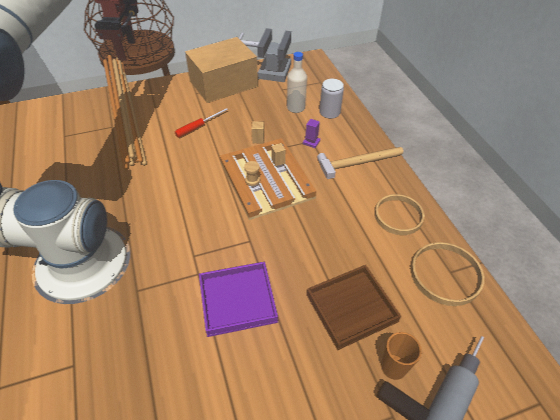

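The top view shows the wooden stop at (195,198) in the far slot (image top), the spool at (213,235), and the dark tray at (390,191). The purple tray at (352,291) and the purple stop at (167,148) are decoys. Next I'll measure the stop's pose and yaw from depth.

```bash
python3 - <<'E'
from h import *
for n in("top","side"):
    C=np.load(f"{n}0.npy")
    def box(name,x,y,z):
        m=(C[...,0]>x[0])&(C[...,0]<x[1])&(C[...,1]>y[0])&(C[...,1]<y[1])&(C[...,2]>z[0])&(C[...,2]<z[1])
        P=C[m]
        if len(P)<4: print(n,name,len(P));return
        rr=cv2.minAreaRect(P[:,:2].astype(np.float32)*1000)
        print(n,name,len(P),P.mean(0).round(4),np.percentile(P,[2,98],axis=0).round(4).tolist(),rr)
    box("stoptop",(.53,.62),(.1,.22),(.083,.097))
    box("spooltop",(.42,.53),(.04,.15),(.083,.097))
    box("jigtop",(.38,.66),(-.03,.27),(.026,.036))
    box("trayrim",(.46,.7),(-.45,-.22),(.022,.036))
    box("trayfloor",(.46,.7),(-.45,-.22),(.003,.012))
p=vision.get_image("top")
im=cv2.resize(p["image"][160:280,120:280],None,fx=5,fy=5,interpolation=cv2.INTER_CUBIC);cv2.imwrite("pics/top1.png",im)
p=vision.get_image("side")
im=cv2.resize(p["image"][110:230,200:340],None,fx=5,fy=5,interpolation=cv2.INTER_CUBIC);cv2.imwrite("pics/side1.png",im)
E
```

```text
top stoptop 183 [0.5662 0.15   0.0884] [[0.551, 0.1343, 0.0835], [0.5821, 0.1657, 0.0923]] ((566.7171020507812, 150.28787231445312), (31.71570587158203, 32.506832122802734), 1.2487860918045044)
top spooltop 247 [0.4742 0.1016 0.0887] [[0.4555, 0.0828, 0.0846], [0.4932, 0.1211, 0.0926]] ((474.42987060546875, 101.35968780517578), (40.74851608276367, 38.10109329223633), 89.54606628417969)
top jigtop 5500 [0.52   0.123  0.0309] [[0.4225, 0.0048, 0.027], [0.6201, 0.2383, 0.035]] ((521.2427368164062, 121.79287719726562), (200.31777954101562, 241.12571716308594), 4.749603271484375)
top trayrim 673 [ 0.5851 -0.3343  0.0293] [[0.5009, -0.4113, 0.0228], [0.6663, -0.2528, 0.0342]] ((583.7151489257812, -332.8644104003906), (160.6069793701172, 151.14517211914062), 5.970616817474365)
top trayfloor 3543 [ 0.5831 -0.336   0.0063] [[0.4796, -0.4379, 0.0031], [0.6859, -0.2367, 0.0108]] ((579.431884765625, -335.1783752441406), (229.2859649658203, 239.78256225585938), 89.60423278808594)
side stoptop 103 [0.5656 0.1497 0.0875] [[0.5498, 0.1334, 0.0836], [0.581, 0.1673, 0.0909]] ((565.2906494140625, 149.4
[... 163 characters left out ...]
19]] ((474.3778076171875, 103.33270263671875), (44.32534408569336, 37.98838806152344), 73.30884552001953)
side jigtop 2998 [0.5169 0.1119 0.0303] [[0.4219, 0.003, 0.0268], [0.6204, 0.2401, 0.0341]] ((521.0770263671875, 122.27698516845703), (202.0301513671875, 246.4305877685547), 4.7164506912231445)
side trayrim 861 [ 0.5819 -0.3363  0.0281] [[0.499, -0.4118, 0.0223], [0.6657, -0.2538, 0.0327]] ((583.2120361328125, -331.0823059082031), (162.1460418701172, 151.54315185546875), 6.2444868087768555)
side trayfloor 3313 [ 0.5841 -0.3313  0.006 ] [[0.5019, -0.4102, 0.0032], [0.659, -0.2605, 0.0104]] ((580.793212890625, -335.0126647949219), (227.1300506591797, 238.13973999023438), 89.13247680664062)
```

View pics/top1.png

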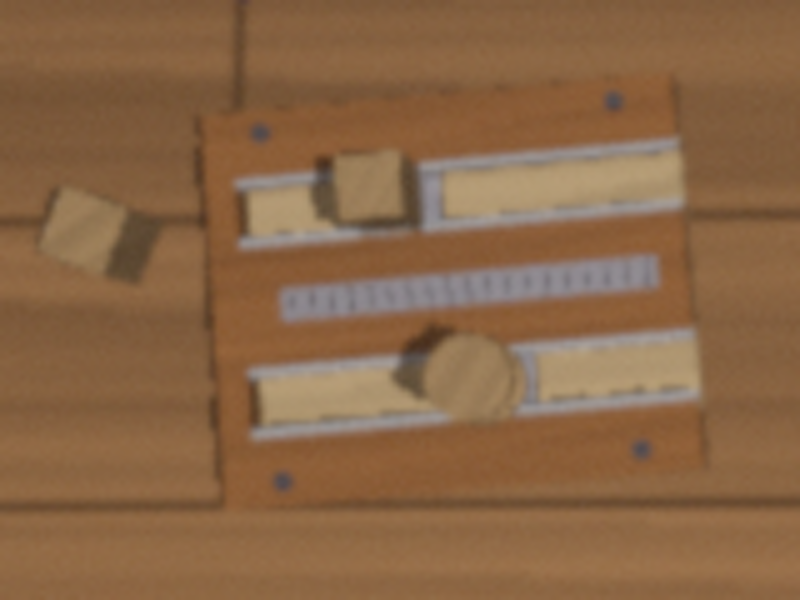

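View pics/side1.png

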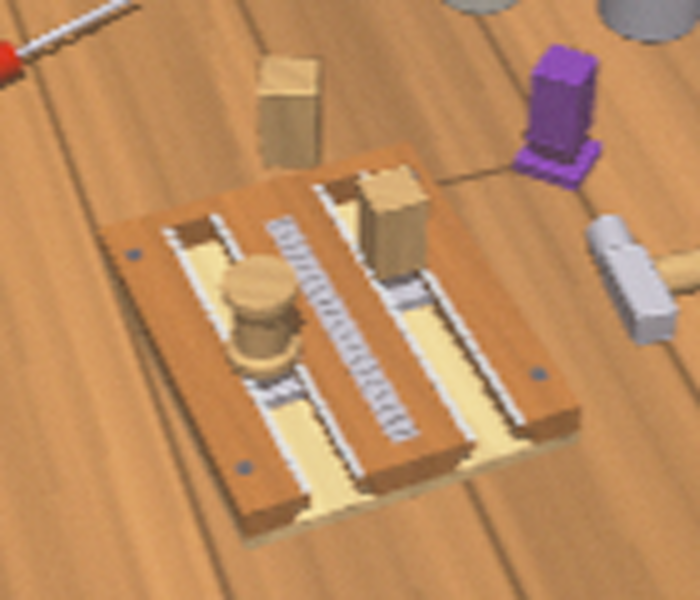

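Call:
{"method": "servo_tool", "body": {
  "hand": [80,80,80,80,80,80,80,80,80],
  "translation": [
    [0.17,-0.2,0],
    [0.34,-0.4,0],
    [0.51,-0.6,0],
    [0.68,-0.8,0],
    [0.85,-1,0],
    [0.85,-1,0],
    [0.85,-1,0],
    [0.85,-1,0],
    [0.85,-1,0]
  ],
  "delta_rot": [
    [0,0,0.06],
    [0,0,0.12],
    [0,0,0.18],
    [0,0,0.24],
    [0,0,0.3],
    [0,0,0.3],
    [0,0,0.3],
    [0,0,0.3],
    [0,0,0.3]
  ],
  "newtons": 25
}}

```text
clock: 1.9
tool_pos: [0.3965, 0.3565, 0.2226]
tool_rot: [0.132, -3.138, -0.001]
contact_force: [-0.3, -0.4, -0.4]
finger_gap: 0.0804
```

Call:
{"method": "servo_tool", "body": {
  "hand": [80,80,80,80,80,80,80,80,80],
  "translation": [
    [0.17,-0.2,0],
    [0.34,-0.4,0],
    [0.51,-0.6,0],
    [0.68,-0.8,0],
    [0.85,-1,-0.1],
    [0.85,-1,-0.2],
    [0.85,-1,-0.3],
    [0.85,-1,-0.3],
    [0.85,-1,-0.3]
  ],
  "delta_rot": [
    [0,0,0],
    [0,0,0],
    [0,0,0],
    [0,0,0],
    [0,0,0],
    [0,0,0],
    [0,0,0],
    [0,0,0],
    [0,0,0]
  ]
}}

```text
clock: 2.8
tool_pos: [0.566, 0.1579, 0.1627]
tool_rot: [0.134, -3.138, -0.001]
contact_force: [0.1, 0.9, 0.4]
finger_gap: 0.0802
```

```bash
python3 - <<'E'
from h import *
s=monitor.sense(); print(s["tool_pos"],s["tool_rot"])
p=vision.get_image("side")
cv2.imwrite("pics/side2.png",cv2.resize(p["image"][80:230,180:360],None,fx=4,fy=4))
E
```

```text
[0.56598451 0.15789979 0.16274295] [ 1.34487943e-01 -3.13758873e+00 -8.78805516e-04]
```

View pics/side2.png

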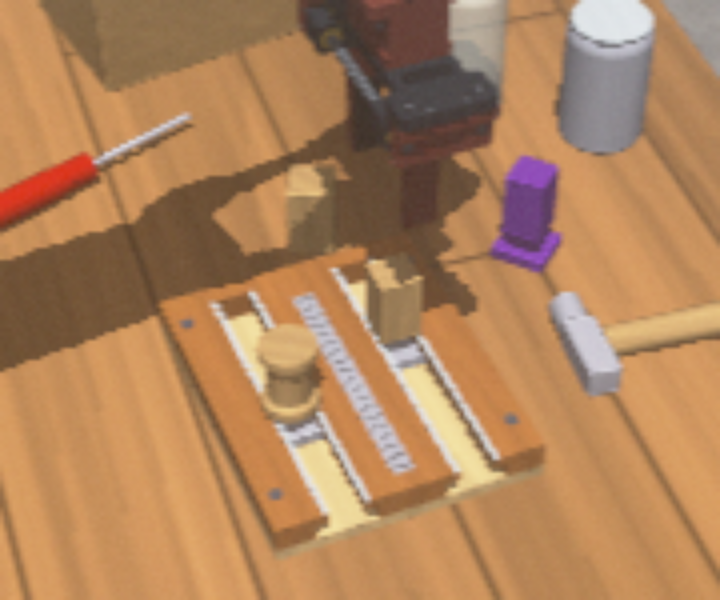

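The side view shows the gripper above the stop (around pixel 395,300 in the crop), with the fingers lined up along the slot. Going down to grasp.

Call:
{"method": "servo_tool", "body": {
  "hand": [80,80,80,80,80,80,80,80],
  "translation": [
    [0,-0.04,-0.1],
    [0,-0.04,-0.2],
    [0,-0.04,-0.3],
    [0,-0.04,-0.4],
    [0,-0.04,-0.5],
    [0,-0.04,-0.58],
    [0,-0.04,-0.58],
    [0,-0.04,-0.58]
  ],
  "delta_rot": [
    [0,0,0],
    [0,0,0],
    [0,0,0],
    [0,0,0],
    [0,0,0],
    [0,0,0],
    [0,0,0],
    [0,0,0]
  ]
}}

```text
clock: 3.65
tool_pos: [0.5667, 0.1504, 0.049]
tool_rot: [-0.136, 3.137, 0.002]
contact_force: [0.3, -0.3, 0.3]
finger_gap: 0.0802
```

Call:
{"method": "servo_tool", "body": {
  "hand": [70,60,50,40,36,30,25,25,25,25],
  "translation": [
    [0,0,0],
    [0,0,0],
    [0,0,0],
    [0,0,0],
    [0,0,0],
    [0,0,0],
    [0,0,0],
    [0,0,0],
    [0,0,0],
    [0,0,0]
  ],
  "delta_rot": [
    [0,0,0],
    [0,0,0],
    [0,0,0],
    [0,0,0],
    [0,0,0],
    [0,0,0],
    [0,0,0],
    [0,0,0],
    [0,0,0],
    [0,0,0]
  ],
  "newtons": 25
}}

```text
clock: 4.65
tool_pos: [0.5667, 0.1506, 0.049]
tool_rot: [-0.136, 3.137, 0.002]
contact_force: [0.0, 1.6, 1.1]
finger_gap: 0.032
```

Call:
{"method": "servo_tool", "body": {
  "hand": [25,25,25,25,25,25,25],
  "translation": [
    [0,0,0.007],
    [0.006,-0.07,0.007],
    [0.012,-0.14,0.007],
    [0.017,-0.21,0.007],
    [0.023,-0.28,0.007],
    [0.029,-0.35,0.007],
    [0.029,-0.35,0.007]
  ],
  "delta_rot": [
    [0,0,0],
    [0,0,0],
    [0,0,0],
    [0,0,0],
    [0,0,0],
    [0,0,0],
    [0,0,0]
  ]
}}

```text
clock: 5.35
tool_pos: [0.5727, 0.0782, 0.0504]
tool_rot: [-0.132, 3.137, 0.001]
contact_force: [1.0, -0.0, -1.1]
finger_gap: 0.0317
```

Call:
{"method": "servo_tool", "body": {
  "hand": [25,25,25,25,25,25,25,25,25],
  "translation": [
    [0.007,-0.08,0],
    [0.013,-0.16,0],
    [0.02,-0.24,0],
    [0.027,-0.32,0],
    [0.033,-0.4,0],
    [0.04,-0.48,0],
    [0.047,-0.56,0],
    [0.052,-0.62,0],
    [0.052,-0.62,0]
  ],
  "delta_rot": [
    [0,0,0],
    [0,0,0],
    [0,0,0],
    [0,0,0],
    [0,0,0],
    [0,0,0],
    [0,0,0],
    [0,0,0],
    [0,0,0]
  ]
}}

```text
clock: 6.25
tool_pos: [0.5832, -0.0476, 0.0503]
tool_rot: [-0.129, 3.137, 0.0]
contact_force: [0.7, -0.1, -2.1]
finger_gap: 0.0318
```

```bash
python3 - <<'E'
from h import *
p=vision.get_image("side")
cv2.imwrite("pics/side3.png",cv2.resize(p["image"][100:350,180:420],None,fx=3,fy=2.4))
C=cloud(p)
m=(C[...,0]>.42)&(C[...,0]<.53)&(C[...,1]>.04)&(C[...,1]<.15)&(C[...,2]>.083)&(C[...,2]<.097)
print(C[m].mean(0),m.sum())
E
```

```text
[0.47406311 0.10208294 0.08789377] 149
```

View pics/side3.png

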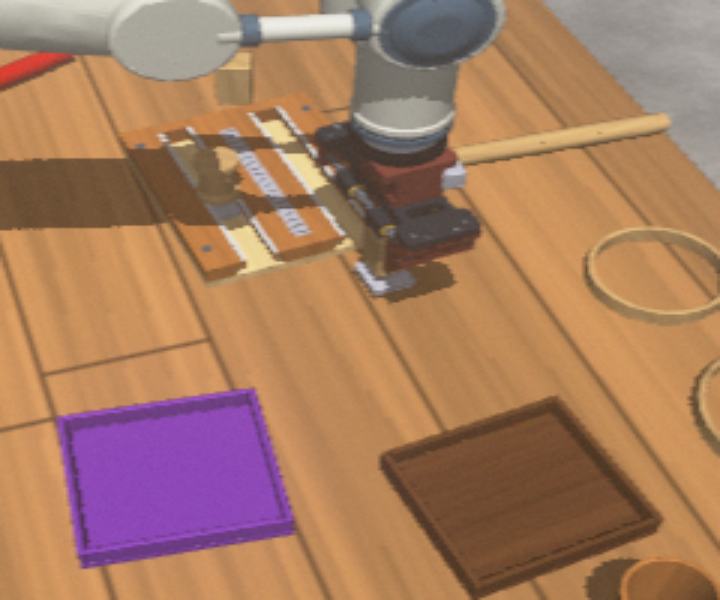

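The stop is out past the open end, at about (385,280) in the crop, still held upright. The spool hasn't moved. Now I'll lift it and carry it to the dark tray.

Call:
{"method": "servo_tool", "body": {
  "hand": [25,25,25,25,25,25,25,25,25,25,25,25],
  "translation": [
    [0,0,0.08],
    [0,0,0.16],
    [0,0,0.25],
    [0,-0.12,0.25],
    [0,-0.24,0.25],
    [0,-0.36,0.25],
    [0,-0.48,0.25],
    [0,-0.6,0.25],
    [0,-0.72,0.25],
    [0,-0.84,0.25],
    [0,-0.95,0.25],
    [0,-0.95,0.25]
  ],
  "delta_rot": [
    [0,0,0],
    [0,0,0],
    [0,0,0],
    [0,0,0],
    [0,0,0],
    [0,0,0],
    [0,0,0],
    [0,0,0],
    [0,0,0],
    [0,0,0],
    [0,0,0],
    [0,0,0]
  ]
}}

```text
clock: 7.5
tool_pos: [0.5835, -0.2387, 0.1023]
tool_rot: [-0.126, 3.135, -0.002]
contact_force: [-0.2, 0.5, -2.2]
finger_gap: 0.0316
```

Call:
{"method": "servo_tool", "body": {
  "hand": [25,25,25,25,25,25,25],
  "translation": [
    [0,-0.1,0],
    [0,-0.2,0],
    [0,-0.3,0],
    [0,-0.4,0],
    [0,-0.47,0],
    [0,-0.47,0],
    [0,-0.47,0]
  ],
  "delta_rot": [
    [0,0,0],
    [0,0,0],
    [0,0,0],
    [0,0,0],
    [0,0,0],
    [0,0,0],
    [0,0,0]
  ]
}}

```text
clock: 8.2
tool_pos: [0.5834, -0.3327, 0.102]
tool_rot: [-0.125, 3.136, -0.0]
contact_force: [0.6, 1.0, -1.0]
finger_gap: 0.0318
```

```bash
python3 - <<'E'
from h import *
print(monitor.sense()["tool_pos"])
p=vision.get_image("side")
cv2.imwrite("pics/side4.png",cv2.resize(p["image"][180:420,200:460],None,fx=2.8,fy=2.4))
p=vision.get_image("top")
cv2.imwrite("pics/top4.png",cv2.resize(p["image"][130:330,290:530],None,fx=3,fy=3))
E
```

```text
[ 0.58344358 -0.33268138  0.10196583]
```

View pics/side4.png

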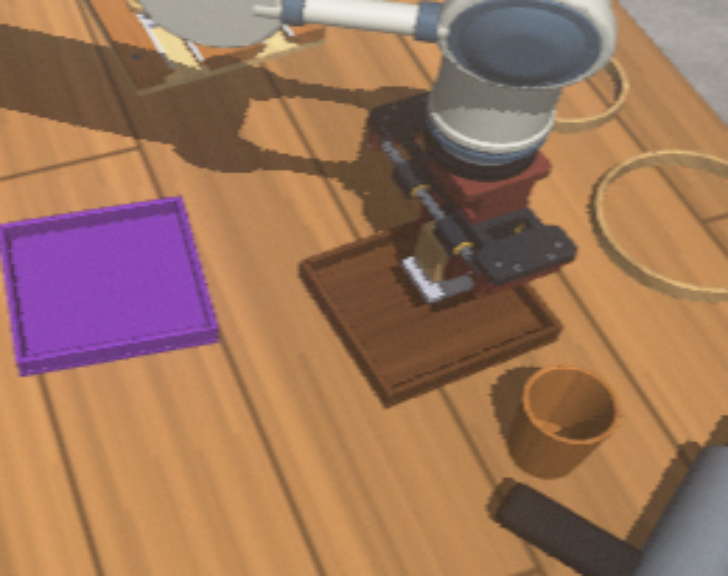

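View pics/top4.png

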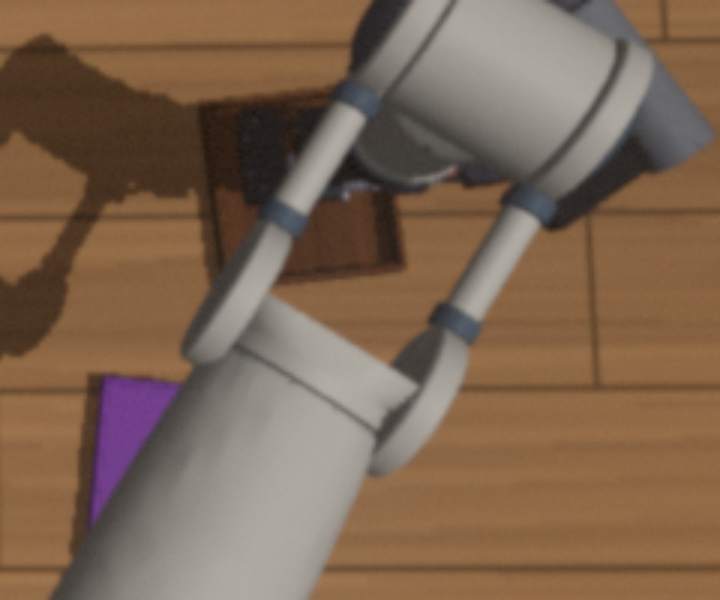

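The stop hangs upright over the middle of the dark tray. Its foot is at (430,280) in the side crop, clear of the walls. Lowering.

Call:
{"method": "servo_tool", "body": {
  "hand": [25,25,25,25,25,25,25,25],
  "translation": [
    [0,0,-0.06],
    [0,0,-0.12],
    [0,0,-0.18],
    [0,0,-0.23],
    [0,0,-0.26],
    [0,0,-0.275],
    [0,0,-0.275],
    [0,0,-0.275]
  ],
  "delta_rot": [
    [0,0,0],
    [0,0,0],
    [0,0,0],
    [0,0,0],
    [0,0,0],
    [0,0,0],
    [0,0,0],
    [0,0,0]
  ]
}}

```text
clock: 9.1
tool_pos: [0.5839, -0.3322, 0.0478]
tool_rot: [-0.127, 3.135, -0.002]
contact_force: [0.7, -0.5, -0.9]
finger_gap: 0.032
```

Call:
{"method": "servo_tool", "body": {
  "hand": [25,25,25,25],
  "translation": [
    [0,0,-0.005],
    [0,0,-0.01],
    [0,0,-0.01],
    [0,0,-0.01]
  ],
  "delta_rot": [
    [0,0,0],
    [0,0,0],
    [0,0,0],
    [0,0,0]
  ]
}}

```text
clock: 9.5
tool_pos: [0.5839, -0.3322, 0.0459]
tool_rot: [-0.127, 3.134, -0.002]
contact_force: [0.5, 0.1, -1.6]
finger_gap: 0.0321
```

Call:
{"method": "servo_tool", "body": {
  "hand": [25,25,25],
  "translation": [
    [0,0,-0.005],
    [0,0,-0.007],
    [0,0,-0.007]
  ],
  "delta_rot": [
    [0,0,0],
    [0,0,0],
    [0,0,0]
  ]
}}

```text
clock: 9.8
tool_pos: [0.5841, -0.3322, 0.045]
tool_rot: [-0.127, 3.134, -0.002]
contact_force: [-0.1, 1.4, 0.5]
finger_gap: 0.0319
```

Call:
{"method": "servo_tool", "body": {
  "hand": [25,25,25],
  "translation": [
    [0,0,-0.004],
    [0,0,-0.004],
    [0,0,-0.004]
  ],
  "delta_rot": [
    [0,0,0],
    [0,0,0],
    [0,0,0]
  ]
}}

```text
clock: 10.1
tool_pos: [0.5842, -0.3323, 0.045]
tool_rot: [-0.127, 3.134, -0.003]
contact_force: [-2.6, 1.7, 4.4]
finger_gap: 0.0319
```

The vertical force has changed sign, from -1.6 N to +4.4 N, so the foot is on the floor. Opening slowly, then backing off.

Call:
{"method": "servo_tool", "body": {
  "hand": [34,37,42,50,60,70,70,70],
  "translation": [
    [0,0,0],
    [0,0,0],
    [0,0,0],
    [0,0,0],
    [0,0,0],
    [0,0,0],
    [0,0,0],
    [0,0,0]
  ],
  "delta_rot": [
    [0,0,0],
    [0,0,0],
    [0,0,0],
    [0,0,0],
    [0,0,0],
    [0,0,0],
    [0,0,0],
    [0,0,0]
  ]
}}

```text
clock: 10.9
tool_pos: [0.5842, -0.3323, 0.045]
tool_rot: [-0.127, 3.134, -0.003]
contact_force: [-1.6, 0.0, -0.1]
finger_gap: 0.0701
```

Call:
{"method": "servo_tool", "body": {
  "hand": [70,70,70,70,70,70,70,70,70],
  "translation": [
    [0,0,0.1],
    [0,0,0.2],
    [0,0,0.35],
    [0,0,0.5],
    [0,0,0.65],
    [0,0,0.8],
    [0,0,0.9],
    [0,0,0.9],
    [0,0,0.9]
  ],
  "delta_rot": [
    [0,0,0],
    [0,0,0],
    [0,0,0],
    [0,0,0],
    [0,0,0],
    [0,0,0],
    [0,0,0],
    [0,0,0],
    [0,0,0]
  ]
}}

```text
clock: 11.8
tool_pos: [0.5842, -0.3323, 0.2246]
tool_rot: [-0.127, 3.133, -0.003]
contact_force: [-0.1, 0.2, -0.6]
finger_gap: 0.0701
```

```bash
python3 - <<'E'
from h import *
s=monitor.sense();print(s["tool_pos"],s["contact_force"],s["finger_gap"])
p=vision.get_image("side")
cv2.imwrite("pics/side5.png",cv2.resize(p["image"][130:420,180:460],None,fx=2.5,fy=2.05))
C=cloud(p)
for n,x,y,z in(("stop",(.52,.64),(-.4,-.27),(.06,.098)),("spool",(.42,.53),(.04,.15),(.083,.097))):
    m=(C[...,0]>x[0])&(C[...,0]<x[1])&(C[...,1]>y[0])&(C[...,1]<y[1])&(C[...,2]>z[0])&(C[...,2]<z[1])
    P=C[m];print(n,len(P),P.mean(0).round(4) if len(P) else 0, np.percentile(P,[3,97],axis=0).round(4) if len(P) else 0)
    if n=="stop": T=P[P[:,2]>P[:,2].max()-.008]; print(T.mean(0),len(T),np.ptp(T,axis=0))
for d in vision.spot_point(p,"stop_block"): print(d,ray(p,d["point"],.0575))
E
```

```text
[ 0.58424882 -0.33232404  0.22456562] [-0.09990214  0.15109715 -0.55052763] 0.07014223299107626
stop 292 [ 0.5815 -0.3364  0.08  ] [[ 0.5676 -0.3495  0.0624]
 [ 0.5991 -0.3187  0.0871]]
[ 0.58354433 -0.33371532  0.08443828] 196 [0.03296078 0.03314644 0.00798838]
spool 150 [0.474  0.1018 0.0878] [[0.456  0.0834 0.0843]
 [0.4918 0.1222 0.0914]]
{'point': [355.8, 295.9], 'confidence': 0.64} [ 0.58629539 -0.33344634  0.0575    ]
{'point': [310.4, 129.7], 'confidence': 0.51} [0.69790328 0.22816081 0.0575    ]
```

View pics/side5.png

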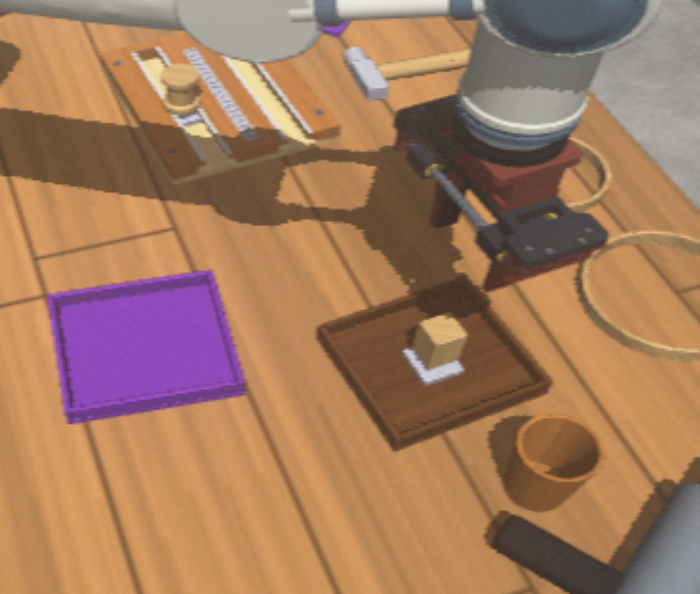

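The stop stands upright in the middle of the dark tray, at about (438,350) in the crop. The spool is still in its slot and the gripper is clear.

```bash
python3 - <<'E'
from h import *
print(r.close_job())
E
```

```text
the job is handed in; nothing more can be done
None
```

I drew the square stop along its slot and out of the open end, then set it down in the dark wooden tray and handed the job in at about 12 s. `close_job` gives no verdict, so the results below are my own checks.

- **Slot exit:** by tool position, the stop reached about y = -0.175 m in the jig's frame while still at slot height. I only lifted it after that.
- **Setting down:** I lowered it with the grip held until the vertical force changed from -1.6 N to +4.4 N, showing it was on the tray floor. Then I opened the fingers.
- **Stop in the tray:** the last picture shows it standing upright. Its top is at (0.584, -0.334, about 0.085) m, within 3 mm of the tray's centre. I judged upright from the picture and the top's position and did not measure the tilt angle.
- **Spool:** it measured (0.474, 0.102) m both before and after, so it did not move.
- **Gripper:** open, and about 0.14 m above the stop.

The purple look-alikes were left alone. No check failed. The networks also reported the purple stop and the purple tray as matches, and I told them apart by colour in the pictures.

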